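Shut off the water to the studio sink

ROBOT

A 6-joint arm with a two-finger parallel gripper is mounted at the origin on the work surface. World frame = base frame: x ahead of the robot, y to its left, z up, the work surface at z = 0. Lengths are in m, angles in rad, forces in N, time in s.
With the tool pointing down it reaches from about 0.375 to 0.9 m from the base axis. Payload 3.1 kg.
Tool frame: the origin (TCP) lies midway between the tips of the shut fingers; the grasp point (between the pads) lies 19 mm behind it (arm.grip_depth is the distance from the TCP to the grasp point, in m); z points along the fingers, y is the direction in which the jaws open and shut (so a half turn about z gives the same grasp; the last joint's range is limited). The gripper opens to 85 mm and grips with 20 to 120 N. Pads are 22 mm wide; open, the fingers measure 114 mm over their backs; the gripper's body (76 mm by 85 mm) begins 54 mm behind the grasp point. The pads swing forward as they close: fully open they stand 13 mm farther back than shut.
Start: joints at [1.149, 0.527, 1.433, -0, 1.181, -0.178], TCP at [0.151, 0.607, 0.205] pointing down, gripper open.
Joint ranges: [-3.08, 3.08], [-0.75, 2.2], [0.22, 2.44], [-1.43, 4.57], [0, 2.65], [-2.85, 2.85]. Speed limits (rad/s): [2.79, 2.79, 3.14, 3.14, 3.14, 3.14].

INTERFACE

Orientations are given as a rotation vector (axis times angle).
In Python, from station import arm, vision, order, nets gives the robot as it stands.
- The arm moves only by the tool apply_moves, never from a script. Its argument "deltas" is a list of rows, each a list of 6 numbers: the shift along the tool's x, y, z in mm, then the turn, a rotation vector about the tool's x, y, z in rad. A call has 1 to 12 rows; each row is the pose to reach, as a shift and turn from the pose commanded when the call began, along the tool's axes at that moment; what a row does not reach only later rows make up. A row lasts 1/10 s, in which the tool goes at most 50 mm and 8.59 degrees, less where a joint would pass 70% of its speed; a pose out of reach is approached as far as the arm can. A call with a gripper value outside its range is refused whole. "fingers" is the finger opening in mm, from 0 to 85.4, set as the call begins (left out, the last holds). The fingers move at their own pace and stop on an object; "newtons" is the grip in N (left out, the last holds). Time passes only in rows, so rows that repeat a pose let the fingers close. It gives the time, the measured TCP pose, the force and the opening at its end, in the units of the state.
- arm.sense(): the state, without advancing time (a new reading comes with each control period).
- vision.grab_frame(name): name is "side" or "top"; returns a dict with "img" (400x640x3 uint8, red, green, blue), "camera_matrix" (3x3 intrinsics, pixels), "R" (3x3) and "t" (3): a world point X has camera coordinates R X + t. Camera axes: x right, y down, z forward; pixel columns grow to the right and rows downward; lengths in m; the calibration is good to about 2 mm. A picture is of the moment at which its call begins. There is no depth.
- order.close_job(): hands the job in, once; it reports no verdict.
Trained networks look in a picture, given as the dict that the camera call returned (one of the last four; its "shot" number tells which), for a name from the list of things; names that differ only in an ending like _2 or _b are one class to them, and where a whole thing is asked for, a point or a joint stands for the part that bears it (a point fixed in the world has none). Each returns a list of dicts, best first, with "score" (0 to 1); they miss things now and then, are a little off and sometimes report something else, mostly with a low value. They report only what shows in the picture. A call takes as long as a camera call. They do not tell look-alikes from the thing itself.
- nets.silhouettes(picture, target): "mask" (400x640 bool, what is visible of it) and "box" ([left, top, right, bottom] as shares, 0 to 1, of the picture: columns of its width, rows of its height, round what is visible of it).
- nets.place_of(picture, target): "at" ([column, row] as shares, 0 to 1, of the picture: columns of its width, rows of its height: a listed point, or the origin of a listed thing).
The state is a dict: "time_s": time; "joint_positions": joint angles; "joint_vel": joint speeds; "joint_torque": joint torques, N m; "tool_pos": TCP position; "ee_rot": TCP orientation; "contact_force": force on the tool from outside, world axes, zero at the start; "wrist_torque": the same for the moment, N m; "grip_width": opening from 0.0 (shut) to 1.0 (fully open).
Only numpy, scipy, OpenCV 4.12 (cv2) and the standard library are available. Lean on these libraries where they do the work, as an engineer would, in place of code of your own. Each camera call takes 0.05 s, during which the arm holds its last target.

TASK

Shut off the water to the pottery sink: push the sliding cover of the valve box on the bench all the way back, away from the robot's side, so that the two valve handles are uncovered, and then push the handle that has the round disc at its end all the way round clockwise, until it stops lying across its pipe. Only push with the fingers; leave the plain straight handle as it is, and leave the bowl, jar, cup and brush standing or lying where they are, neither lifted nor knocked about.

Things in the scene. Friction and masses are not known exactly. Their poses are not given: they have to be found in the camera images.
- valvebox: Grey valve box fixed on the bench, yaw within 0.35. Origin on the bench under the front bay's middle; x to the box's back (away from the robot), y left, z up. In mm: outside x -85..250, y -172..172, walls 95 high; open bay x -75..75, y -162..162, floor z 6; closed deck behind it, 95 high. Guide rails on both sides, |y| 165..172, full length, top z 111.
- cover (a joint): Aluminium cover plate, 160 (x) by 324 (y) by 8 mm, underside at z 96, sliding on the box along the box's +x. 0 = bay covered, 0.15 m = fully back over the deck (hard stop). Starts at 0 to 0.025, moves at about 3 N, stays where left, cannot be lifted off.
- cover_handle (a point): Centre of the cover's upright wooden grip rib: 14 (x) by 90 (y) by 34 mm high, from 104 to 138 mm above the bench, 25 mm behind the cover's front edge, in the middle across; moves with the cover.
- disc_valve (a joint): Marked handle: steel lever with a round disc at its end, turning about an upright stem in the bay, covered at first. 0 = open, lever along its copper pipe to the box's -x; grows clockwise seen from above to 1.571 rad = shut (hard stop), lever to the box's +y, across its pipe. Starts at 0 to 0.25, needs about 0.12 N m, stays where left.
- disc_valve_axis (a point): On the marked valve's stem axis at the lever's mid height, 75 mm above the bench (lever from 67 to 83 mm; hub 26 mm across; brass body and pipe below reach up to 60 mm). Box frame: x +40, y either -77.5 or +47.5 mm, differing between starts; the plain valve has the other place.
- disc_valve_tip (a point): Centre of the round disc at the end of the marked lever, 78 mm from the stem axis. The disc is upright-axled, 36 mm across and 16 mm high; the lever bar between stem and disc is 10 mm wide and 16 mm high.
- plain_valve (a joint): The other valve's handle, a plain straight steel bar without a disc, same angles and stiffness as the marked one; starts between 0 and 0.25 rad. To be left as it is.
- plain_valve_tip (a point): Point on the plain straight lever 78 mm from its stem axis (the bar is 10 mm wide, 16 mm high, ends 96 mm from the axis), 75 mm above the bench.
- bowl: Dark bowl, 110 mm across, 55 mm high, loose, to the right of the box. Origin at the centre of its underside.
- jar: Terracotta jar with a white cap, 68 mm across, 100 mm high, loose, to the left of the box. Origin at the centre of its underside.
- cup: White cup, 72 mm across, 85 mm high, loose, to the right of the box towards its back. Origin at the centre of its underside.
- brush: Flat brush, about 200 mm long and under 30 mm thick, lying loose on the bench in front of the box, roughly along the box's y. Origin on its underside, near its middle.
Mind the look-alikes: they are no part of the job. What is meant by the brush is not blue or green, and is the larger of those in its own colour.

How it is judged:
By the outcome, as a careful person would: the job done as asked, in the order asked, and still so for the second after the job is handed in, with the robot touching nothing.
It also fails if it takes over 43 s, if anything falls off the work surface, if the arm or the gripper's body presses on something with over 40 N, if the wrist force passes 120 N, or if a joint passes its speed limit or range.

## Working session

There is one attempt and no reset: what is moved stays moved. The work goes in short steps, Python scripts to look and compute and a tool call to move; the robot and the scene stay as the last step left them, time stands still between calls to the robot, and variables do not carry over. Pictures are saved under pics/ and viewed, and the job is handed in when it is done.

Besides the shell and the picture viewer there is one more tool, called after "Emit:" as name(argument=value, ...) on one line, values as JSON. apply_moves: Moves the arm, as the interface text tells. Its arguments: {"type":"object","properties":{"deltas":{"type":"array","items":{"type":"array","items":{"type":"number"}}},"fingers":{"type":"number"},"newtons":{"type":"number"}},"required":["deltas"]}

```bash
ls; mkdir -p pics; cat > h.py <<'E'
import numpy as np,cv2
from station import arm,vision,order,nets
def save(f,n,box=None,s=1):
    im=f["img"][:,:,::-1]
    if box: im=im[box[1]:box[3],box[0]:box[2]]
    cv2.imwrite("pics/"+n,cv2.resize(im,None,fx=s,fy=s,interpolation=cv2.INTER_CUBIC))
def proj(f,X):
    X=np.atleast_2d(X); c=X@np.array(f["R"]).T+np.array(f["t"]); p=c@np.array(f["camera_matrix"]).T
    return p[:,:2]/p[:,2:]
def onz(f,px,z):
    K=np.array(f["camera_matrix"]);R=np.array(f["R"]);t=np.array(f["t"])
    d=R.T@np.linalg.solve(K,[px[0],px[1],1]); C=-R.T@t
    return C+d*(z-C[2])/d[2]
E
python3 - <<'E'
from h import *
for n in ["side","top"]:
    f=vision.grab_frame(n); save(f,n+"0.png"); 
    print(n,-np.array(f["R"]).T@np.array(f["t"]))
    for t,z in [("cover_handle",.121),("valvebox",0),("disc_valve_tip",.075),("bowl",0),("jar",0),("cup",0),("brush",0)]:
        for r in nets.place_of(f,t)[:3]:
            p=np.array(r["at"])*[640,400]; print(t,round(r["score"],2),p.round(1),onz(f,p,z).round(3))
print(arm.sense())
E
```

```text
pics
side [ 0.26580254 -0.75573895  0.65068715]
cover_handle 0.85 [333.3 225.7] [ 0.471 -0.067  0.121]
valvebox 0.9 [349.3 266.9] [ 0.509 -0.062  0.   ]
disc_valve_tip 0.44 [317.5 228.2] [ 0.453 -0.007  0.075]
disc_valve_tip 0.38 [349.1 267.4] [ 0.48  -0.143  0.075]
bowl 0.62 [390.3 376.4] [ 0.491 -0.336  0.   ]
cup 0.95 [464.3 334.5] [ 0.653 -0.29   0.   ]
brush 0.98 [216.8 206.9] [0.248 0.25  0.   ]
brush 0.89 [274.6 290.1] [ 0.341 -0.089  0.   ]
brush 0.79 [263.3 169.3] [0.396 0.416 0.   ]
top [0.3628965  0.05251956 1.31317354]
cover_handle 0.91 [362.4 213.5] [ 0.471 -0.067  0.121]
valvebox 0.74 [357. 205.] [ 0.508 -0.062  0.   ]
bowl 0.57 [444.  214.6] [ 0.484 -0.335  0.   ]
jar 0.96 [271.4 207.9] [0.492 0.205 0.   ]
cup 0.56 [427.7 163.4] [ 0.646 -0.284  0.   ]
brush 0.87 [257.1 286.2] [0.25 0.24 0.  ]
brush 0.81 [361.9 260.2] [ 0.337 -0.08   0.   ]
brush 0.61 [426.2 281.7] [ 0.276 -0.278  0.   ]
{'time_s': 0.8, 'joint_positions': array([ 1.14848894e+00,  5.27470467e-01,  1.43267160e+00, -2.08347411e-05,
        1.18136815e+00, -1.78488091e-01]), 'joint_vel': array([ 8.19483694e-05, -1.90913418e-04,  9.13353378e-04, -5.85187283e-04,
       -2.30860274e-04, -8.44450443e-04]), 'joint_torque': array([-5.14817202e-04, -4.42258823e+01, -1.78412336e+01, -2.29703983e-04,
        7.74302534e-04,  4.94713944e-06]), 'tool_pos': array([0.15085384, 0.60652583, 0.20473762]), 'ee_rot': array([3.82024962e-01, 3.11823546e+00, 1.14733744e-04]), 'contact_force': array([ 0.25728197, -0.18396271, -0.22266787]), 'wrist_torque': array([ 0.06511017,  0.00951144, -0.01975063]), 'grip_width': 1.0016205467787838}
```

View pics/side0.png

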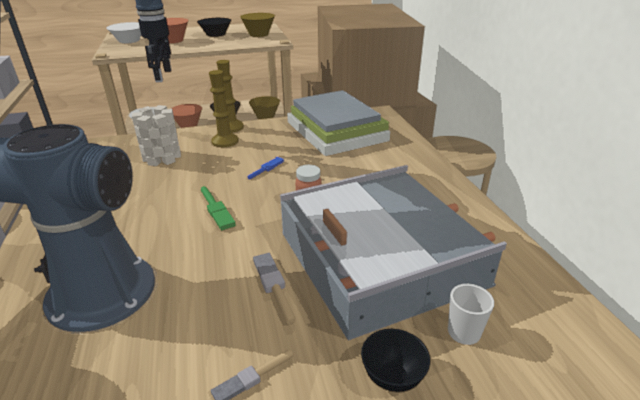

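View pics/top0.png

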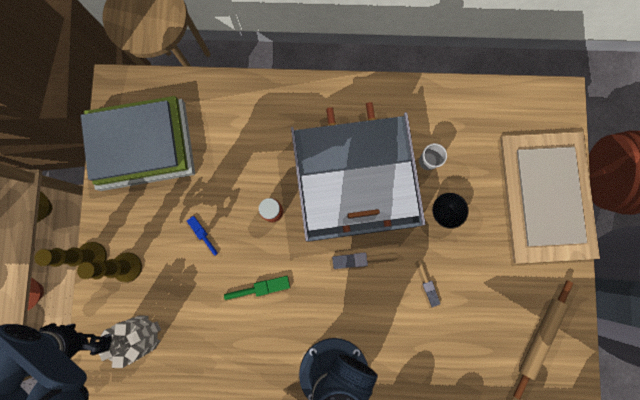

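Top view: box at centre with rail ends near (306,240), (424,229), (409,114), (293,130); grip rib at (362,214). Three brush look-alikes plus one: blue (202,235), green (258,288), tan large (362,260; the brush to avoid) and tan small (429,283). All are things to keep clear of.

```bash
python3 - <<'E'
from h import *
from scipy.optimize import least_squares
f=vision.grab_frame("top"); g=vision.grab_frame("side")
save(f,"top_box.png",(280,100,440,270),4); save(g,"side_box.png",(260,150,520,340),3)
def w(p,X):
    c,s=np.cos(p[2]),np.sin(p[2]); X=np.atleast_2d(X)
    return np.c_[p[0]+c*X[:,0]-s*X[:,1],p[1]+s*X[:,0]+c*X[:,1],X[:,2]]
m=nets.silhouettes(f,"valvebox")[0]; print(m["score"],np.array(m["box"])*[640,400,640,400])
mk=m["mask"].astype(np.uint8)
h=cv2.convexHull(np.concatenate(cv2.findContours(mk,0,2)[0]))
def hull(p,q): 
    pts=proj(f,w(p,[[x,y,z] for x in(-.085,.25) for y in(-.172,.172) for z in(0,.111)])).astype(np.float32)
    return cv2.convexHull(pts)
# max IoU
yy,xx=np.where(mk);
from scipy.optimize import minimize
hm=np.zeros((1600,2560),np.uint8);cv2.fillPoly(hm,[(h*4+2).astype(np.int32)],1)
def cost(p):
    a=np.zeros_like(hm);cv2.fillPoly(a,[(hull(p,0)*4+2).astype(np.int32)],1)
    return 1-(a&hm).sum()/(a|hm).sum()
r=minimize(cost,[.505,-.062,.1],method="Nelder-Mead",options=dict(initial_simplex=[[.505,-.062,.1],[.515,-.062,.1],[.505,-.052,.1],[.505,-.062,.15]]))
print(r.x,r.fun)
im=cv2.resize(f["img"][100:270,280:440,::-1],None,fx=4,fy=4,interpolation=cv2.INTER_CUBIC)
for z in(.095,.111):
  q=proj(f,w(r.x,[[-.085,-.172,z],[-.085,.172,z],[.25,.172,z],[.25,-.172,z]]))
  cv2.polylines(im,[((q-[280,100]+.5)*4).astype(np.int32)],True,(0,0,255) if z>.1 else (0,255,0),1)
cv2.imwrite("pics/fit_top.png",im[:600])
im=cv2.resize(g["img"][150:340,260:520,::-1],None,fx=3,fy=3,interpolation=cv2.INTER_CUBIC)
for z in(0,.095,.111):
  q=proj(g,w(r.x,[[-.085,-.172,z],[-.085,.172,z],[.25,.172,z],[.25,-.172,z]]))
  cv2.polylines(im,[((q-[260,150]+.5)*3).astype(np.int32)],True,(0,0,255) if z>.1 else (0,255,0),1)
cv2.imwrite("pics/fit_side.png",im)
E
```

```text
0.71 [291.392 101.2   426.112 242.   ]
[ 0.50262434 -0.06457464  0.16132864] 0.07824640916840153
```

View pics/fit_top.png

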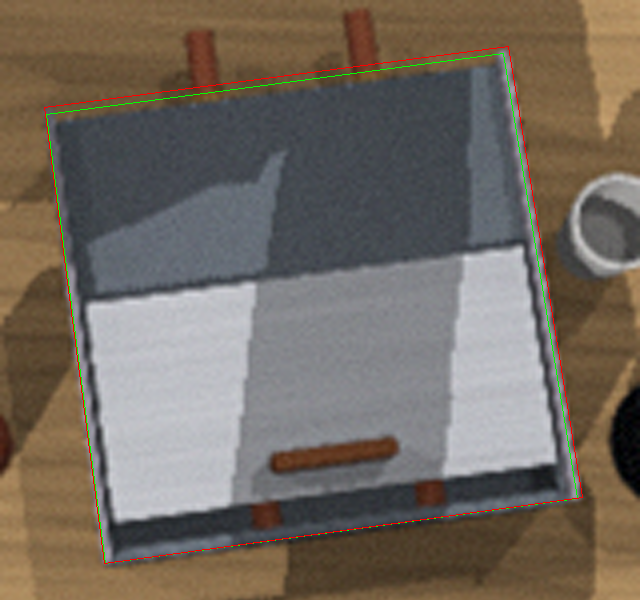

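View pics/fit_side.png

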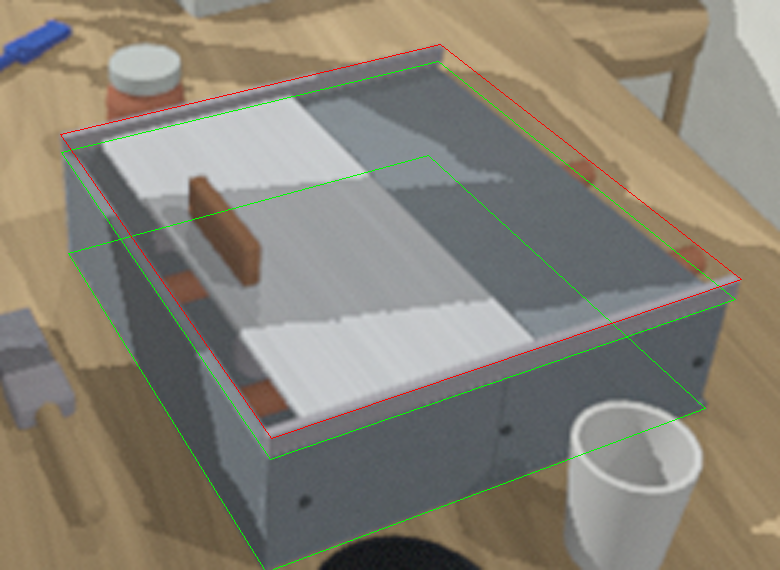

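```bash
cat >> h.py <<'E'
from scipy.spatial.transform import Rotation as Ro
BX,BY,BW=.5026,-.0640,.161
def b2w(x,y,z): 
    c,s=np.cos(BW),np.sin(BW); return np.array([BX+c*x-s*y,BY+s*x+c*y,z])
def w2b(P):
    c,s=np.cos(BW),np.sin(BW); d=np.array(P[:2])-[BX,BY]; return np.array([c*d[0]+s*d[1],-s*d[0]+c*d[1],P[2]])
def delta(P,yaw=None):
    "tool pointing down, tool y at +-yaw+90 dir"
    s=arm.sense(); R=Ro.from_rotvec(s["ee_rot"]); d=R.inv().apply(np.array(P)-s["tool_pos"])*1000
    rv=np.zeros(3)
    if yaw is not None:
        best=None
        for k in(0,np.pi):
            T=Ro.from_euler("z",yaw+k)*Ro.from_rotvec([np.pi,0,0]); v=(R.inv()*T).as_rotvec()
            if best is None or np.linalg.norm(v)<np.linalg.norm(best): best=v
        rv=best
    return np.r_[d.round(1),rv.round(3)]
def st():
    s=arm.sense(); print("t",s["time_s"],"box",(w2b(s["tool_pos"])*1000).round(1),"F",s["contact_force"].round(1),"g",round(s["grip_width"],2),"q",s["joint_positions"].round(2))
E
python3 - <<'E'
from h import *
st()
print(Ro.from_rotvec(arm.sense()["ee_rot"]).as_matrix().round(2))
f=vision.grab_frame("top")
for k in(0,1):
  pass
print(delta([.40,.30,.205],BW), delta(b2w(-.075,0,.205),BW))
print(w2b([.471,-.067,.121]))
E
```

```text
t 0.95 box [-239.7  718.2  204.7] F [-0.5  0.1  0.1] g 1.0 q [ 1.15  0.53  1.43 -0.    1.18 -0.18]
[[-0.97  0.24  0.  ]
 [ 0.24  0.97  0.  ]
 [-0.    0.   -1.  ]]
[-3.158e+02 -2.373e+02 -3.000e-01  0.000e+00  0.000e+00 -4.050e-01] [-4.343e+02 -5.953e+02 -3.000e-01  0.000e+00  0.000e+00 -4.050e-01]
[-0.03167225  0.00210445  0.121     ]
```

Emit:
apply_moves(deltas=[[-316,-237,0,0,0,-0.2],[-316,-237,0,0,0,-0.2],[-316,-237,0,0,0,-0.2],[-316,-237,0,0,0,-0.2],[-316,-237,0,0,0,-0.2],[-316,-237,0,0,0,-0.2],[-316,-237,0,0,0,-0.2],[-316,-237,0,0,0,-0.2],[-316,-237,0,0,0,-0.2],[-434,-595,0,0,0,-0.405],[-434,-595,0,0,0,-0.405],[-434,-595,0,0,0,-0.405]], fingers=0)

```text
time_s: 2.2
tool_pos: [0.411, 0.156, 0.2049]
ee_rot: [-0.258, 3.13, 0.0]
contact_force: [1.3, -0.2, 0.2]
grip_width: 0.002
```

```bash
python3 - <<'E'
from h import *
st(); print(delta(b2w(-.075,0,.17),BW))
E
```

```text
t 2.2 box [-55.2 231.8 204.9] F [ 1.3 -0.2  0.2] g 0.0 q [ 0.11  0.28  1.88  0.    0.99 -1.63]
[ 2.070e+01 -2.318e+02  3.480e+01  0.000e+00  1.000e-03  4.000e-03]
```

Emit:
apply_moves(deltas=[[20,-232,35,0,0,0],[20,-232,35,0,0,0],[20,-232,35,0,0,0],[20,-232,35,0,0,0],[20,-232,35,0,0,0],[20,-232,35,0,0,0],[20,-232,60,0,0,0],[20,-232,80,0,0,0],[20,-232,88,0,0,0],[20,-232,88,0,0,0]])

```text
time_s: 3.2
tool_pos: [0.428, -0.0742, 0.1161]
ee_rot: [0.255, -3.129, -0.002]
contact_force: [-0.1, 0.7, -1.4]
grip_width: -0.002
```

```bash
python3 - <<'E'
from h import *
st(); g=vision.grab_frame("side"); save(g,"side1.png",(250,100,520,330),2.8)
E
```

```text
t 3.2 box [-75.3   1.9 116.1] F [-0.1  0.7 -1.4] g -0.0 q [-0.43  0.43  1.98  0.    0.73 -2.16]
```

View pics/side1.png

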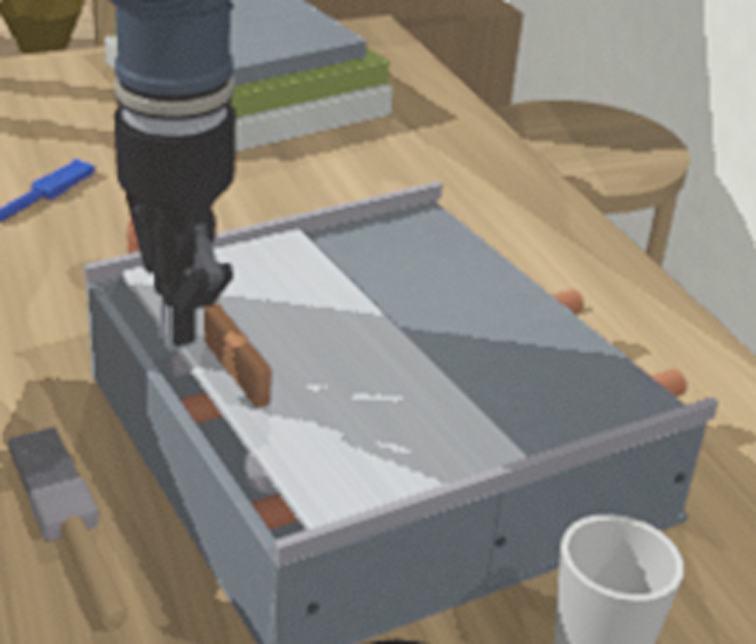

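Emit:
apply_moves(deltas=[[-12,2,0,0,0,0],[-24,2,0,0,0,0],[-34,2,0,0,0,0],[-44,2,0,0,0,0],[-54,2,0,0,0,0],[-64,2,0,0,0,0],[-74,2,0,0,0,0],[-84,2,0,0,0,0],[-94,2,0,0,0,0],[-104,2,0,0,0,0],[-114,2,0,0,0,0],[-124,2,0,0,0,0]])

```text
time_s: 4.45
tool_pos: [0.5516, -0.0535, 0.1167]
ee_rot: [0.253, -3.131, -0.0]
contact_force: [0.1, 0.8, 0.2]
grip_width: -0.001
```

```bash
python3 - <<'E'
from h import *
st()
E
```

```text
t 4.45 box [ 50.    2.5 116.7] F [0.1 0.8 0.2] g -0.0 q [-0.3   0.55  1.69 -0.    0.89 -2.03]
```

Emit:
apply_moves(deltas=[[-8,0,0,0,0,0],[-16,0,0,0,0,0],[-21,0,0,0,0,0],[-25,0,0,0,0,0],[-29,0,0,0,0,0]])

```text
time_s: 4.95
tool_pos: [0.5794, -0.0489, 0.1166]
ee_rot: [0.253, -3.131, -0.0]
contact_force: [0.4, 0.5, 0.3]
grip_width: 0.004
```

```bash
python3 - <<'E'
from h import *
st(); f=vision.grab_frame("top"); save(f,"top2.png",(280,90,440,240),4)
for r in nets.place_of(f,"cover_handle")[:2]: print(r["score"],w2b(onz(f,np.array(r["at"])*[640,400],.121)))
E
```

```text
t 4.95 box [ 78.3   2.6 116.6] F [0.4 0.5 0.3] g 0.0 q [-0.28  0.58  1.62 -0.    0.93 -2.01]
```

View pics/top2.png

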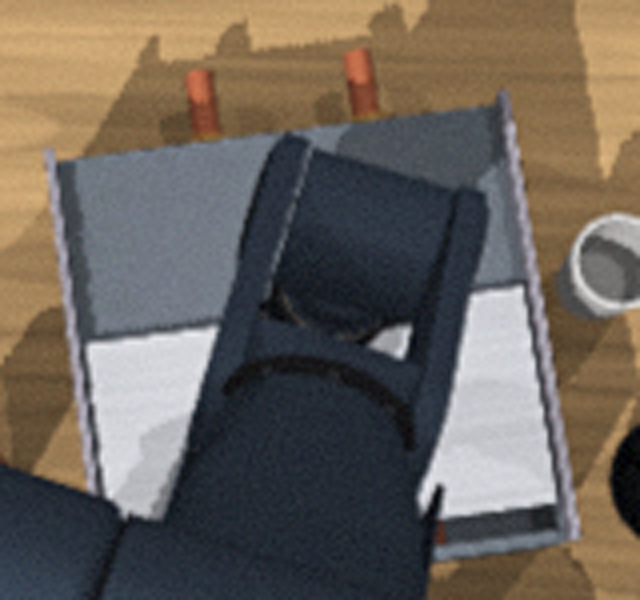

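The top view shows the cover's rear edge still at its old place: the cover has not moved. Checking the side view.

```bash
python3 - <<'E'
from h import *
f=vision.grab_frame("side"); save(f,"side2.png",(240,60,520,330),2.2)
print(arm.sense()["tool_pos"],proj(f,arm.sense()["tool_pos"]))
for r in nets.place_of(f,"cover_handle")[:2]: print(r["score"],w2b(onz(f,np.array(r["at"])*[640,400],.121)))
E
```

```text
[ 0.57943598 -0.0489813   0.11670878] [[381.44963951 214.1074758 ]]
0.7 [-0.03674957 -0.00145532  0.121     ]
```

View pics/side2.png

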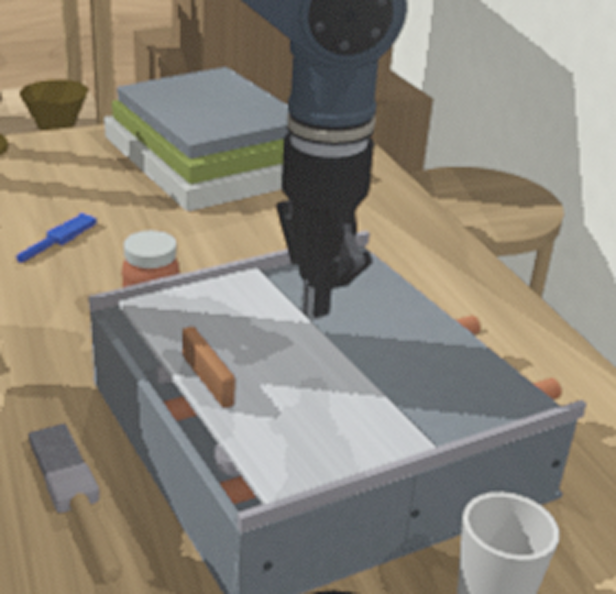

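```bash
python3 - <<'E'
from h import *
f=vision.grab_frame("side")
print("side1 proj",proj(f,[.428,-.0742,.1161]))
for px in[(384,204)]:
  for z in(.117,.13,.14,.15): print(z,onz(f,px,z),w2b(onz(f,px,z)))
save(f,"side3.png",(340,110,430,220),6)
E
```

```text
side1 proj [[313.46786121 233.31401566]]
0.117 [ 0.59831673 -0.0154803   0.117     ] [0.10225684 0.03254831 0.117     ]
0.13 [ 0.59021707 -0.03351215  0.13      ] [0.09137133 0.01604808 0.13      ]
0.14 [ 0.58398656 -0.04738279  0.14      ] [0.08299786 0.0033556  0.14      ]
0.15 [ 0.57775606 -0.06125344  0.15      ] [ 0.07462439 -0.00933688  0.15      ]
```

View pics/side3.png

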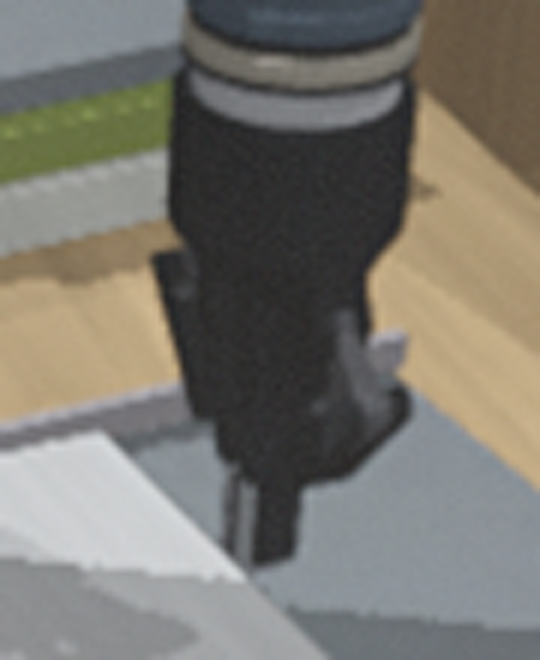

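```bash
python3 - <<'E'
from h import *
f=vision.grab_frame("side")
for z in(.205,.218,.23,.24): print(z,proj(f,[[.151,.607,z]]))
E
python3 -c "
import cv2;a=cv2.imread('pics/side0.png')[0:110,110:210];cv2.imwrite('pics/c0.png',cv2.resize(a,None,fx=5,fy=5))"
```

```text
0.205 [[165.9470428   89.20318329]]
0.218 [[165.08697203  84.90759325]]
0.23 [[164.2848624   80.90148781]]
0.24 [[163.61033845  77.5326041 ]]
```

View pics/c0.png

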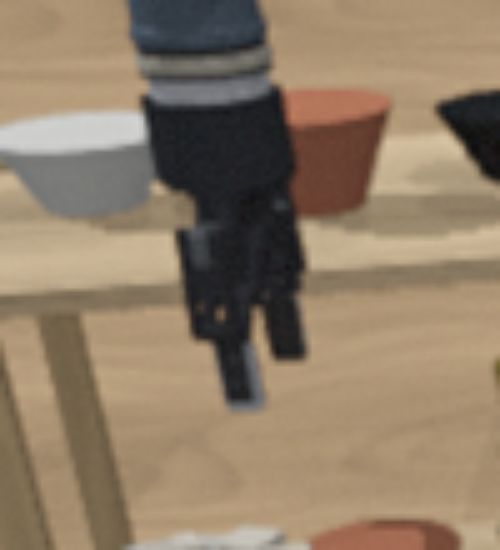

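The image shows the fingertips at ~(383,205), i.e. z≈0.139, about 22 mm above the reported TCP. The start picture shows the same offset (0.24 seen against 0.218 expected). So the tips skimmed over the rib. I'll back off raised, then go in about 22 mm lower.

Emit:
apply_moves(deltas=[[0,0,-20,0,0,0],[40,0,-20,0,0,0],[80,0,-20,0,0,0],[120,0,-20,0,0,0],[155,2,-20,0,0,0],[155,2,-10,0,0,0],[155,2,5,0,0,0],[155,2,15,0,0,0],[155,2,20,0,0,0],[155,2,20,0,0,0]])

```text
time_s: 6.25
tool_pos: [0.4262, -0.0718, 0.096]
ee_rot: [0.253, -3.13, -0.001]
contact_force: [0.0, 0.8, 0.0]
grip_width: -0.0
```

```bash
python3 - <<'E'
from h import *
st()
f=vision.grab_frame("side"); save(f,"side4.png",(270,150,420,280),5)
p=arm.sense()["tool_pos"]
for dz in (0,.01,.02,.025): print(dz,(proj(f,p+[0,0,dz])-[270,150])*5)
E
```

```text
t 6.25 box [-76.7   4.6  96. ] F [0.  0.8 0. ] g -0.0 q [-0.43  0.47  2.01 -0.    0.66 -2.16]
0 [[212.80984132 453.43339201]]
0.01 [[212.36990851 433.43219196]]
0.02 [[211.92454791 413.1842216 ]]
0.025 [[211.69980071 402.96626598]]
```

View pics/side4.png

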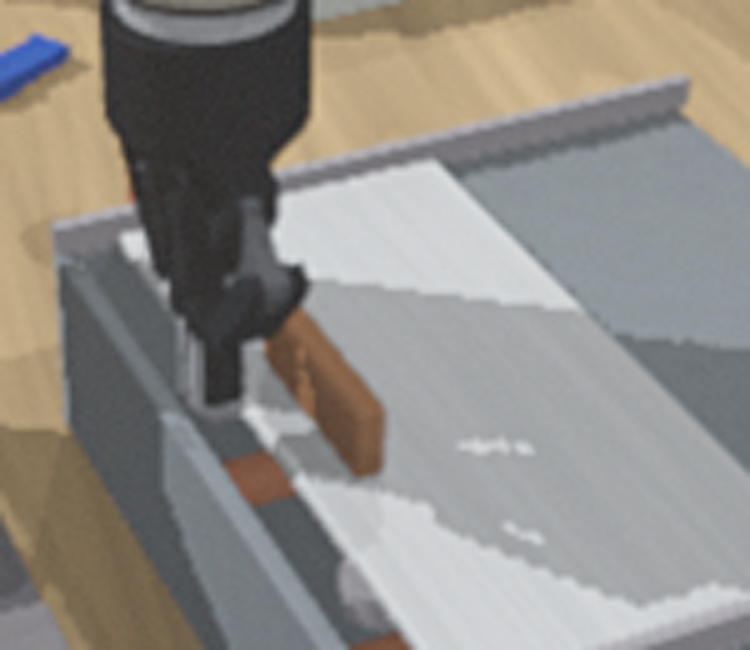

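Emit:
apply_moves(deltas=[[-10,2,0,0,0,0],[-20,3,0,0,0,0],[-28,4,0,0,0,0],[-36,4,0,0,0,0],[-44,4,0,0,0,0],[-52,4,0,0,0,0],[-60,4,0,0,0,0],[-68,4,0,0,0,0]])

```text
time_s: 7.1
tool_pos: [0.4929, -0.0568, 0.0967]
ee_rot: [0.253, -3.131, -0.001]
contact_force: [-2.1, -1.3, 2.0]
grip_width: -0.002
```

```bash
python3 - <<'E'
from h import *
st()
f=vision.grab_frame("side"); save(f,"side5.png",(270,110,470,290),4)
E
```

```text
t 7.1 box [-8.4  8.7 96.7] F [-2.1 -1.3  2. ] g -0.0 q [-0.34  0.53  1.85  0.    0.76 -2.07]
```

View pics/side5.png

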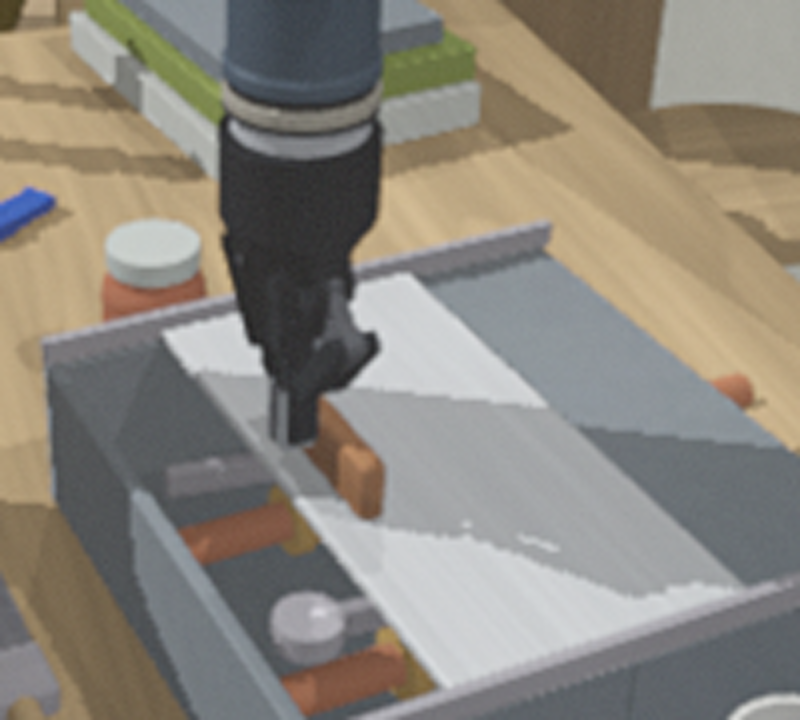

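Cover is moving; the disc (308,625 in crop) belongs to the right-hand valve (y −77.5), and the plain bar is the left one.

Emit:
apply_moves(deltas=[[-10,0,0,0,0,0],[-20,0,0,0,0,0],[-30,0,0,0,0,0],[-40,0,0,0,0,0],[-50,0,0,0,0,0],[-60,0,0,0,0,0],[-68,0,0,0,0,0],[-73,0,0,0,0,0],[-77,0,0,0,0,0]])

```text
time_s: 8.05
tool_pos: [0.5689, -0.0446, 0.0966]
ee_rot: [0.253, -3.131, -0.0]
contact_force: [-2.7, -0.6, -1.5]
grip_width: -0.001
```

Emit:
apply_moves(deltas=[[-3,0,0,0,0,0],[-6,0,0,0,0,0],[-8,0,0,0,0,0]])

```text
time_s: 8.35
tool_pos: [0.5765, -0.0434, 0.0967]
ee_rot: [0.253, -3.131, -0.0]
contact_force: [-1.4, -0.9, -1.5]
grip_width: 0.0
```

```bash
python3 - <<'E'
from h import *
st()
f=vision.grab_frame("side"); save(f,"side6.png",(270,110,470,290),4)
for r in nets.place_of(f,"cover_handle")[:2]: print(r["score"],w2b(onz(f,np.array(r["at"])*[640,400],.121)))
E
```

```text
t 8.35 box [76.2  8.5 96.7] F [-1.4 -0.9 -1.5] g 0.0 q [-0.27  0.61  1.65 -0.    0.89 -2.  ]
0.86 [0.09819109 0.00918256 0.121     ]
```

View pics/side6.png

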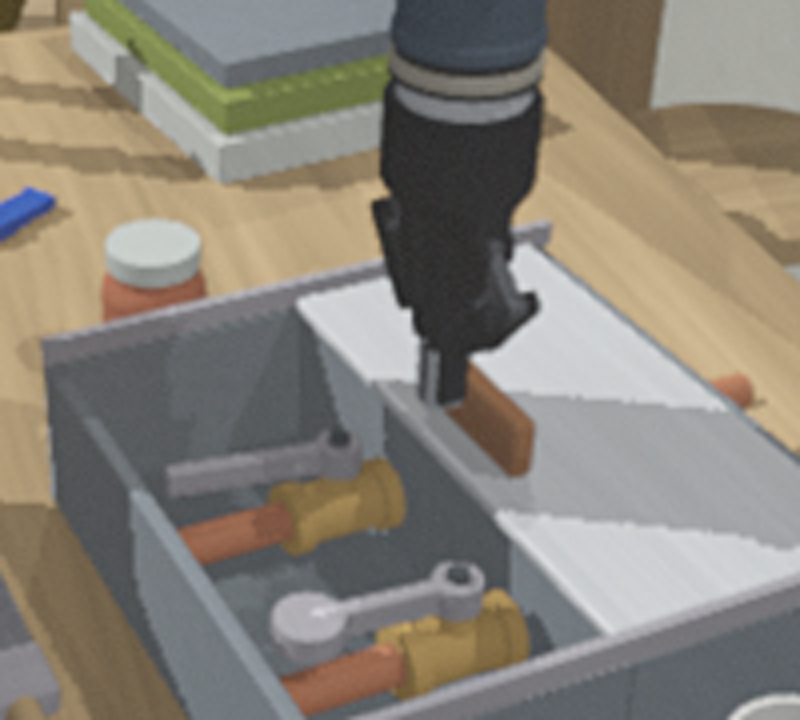

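Nearly at the stop; pushing on in small steps until the force rises.

Emit:
apply_moves(deltas=[[-2,0,0,0,0,0],[-4,0,0,0,0,0],[-6,0,0,0,0,0]])

```text
time_s: 8.75
tool_pos: [0.5765, -0.0433, 0.0968]
ee_rot: [0.255, -3.118, 0.001]
contact_force: [-16.6, -5.7, 10.3]
grip_width: 0.003
```

Emit:
apply_moves(deltas=[[-2,0,0,0,0,0],[-3,0,0,0,0,0],[-3,0,0,0,0,0]])

```text
time_s: 9.05
tool_pos: [0.5763, -0.0433, 0.0968]
ee_rot: [0.255, -3.112, 0.0]
contact_force: [-18.6, -7.5, 11.9]
grip_width: 0.002
```

Emit:
apply_moves(deltas=[[12,0,0,0,0,0],[25,0,0,0,0,0],[30,0,-40,0,0,0],[30,0,-70,0,0,0]])

```text
time_s: 9.45
tool_pos: [0.5565, -0.047, 0.1682]
ee_rot: [-0.251, 3.129, -0.0]
contact_force: [1.8, 1.2, 0.5]
grip_width: 0.0
```

```bash
python3 - <<'E'
from h import *
st()
f=vision.grab_frame("side"); save(f,"side7.png",(270,150,470,300),4); g=vision.grab_frame("top"); save(g,"top7.png",(280,90,440,240),4)
for r in nets.place_of(f,"cover_handle")[:2]: print(r["score"],w2b(onz(f,np.array(r["at"])*[640,400],.121)))
for fr in(f,g):
 for n in("disc_valve_tip","disc_valve_axis","plain_valve_tip"):
  for r in nets.place_of(fr,n)[:2]: print(n,round(r["score"],2),np.array(r["at"])*[640,400],w2b(onz(fr,np.array(r["at"])*[640,400],.075)).round(4))
print(delta(b2w(.0,-.108,.12),BW))
E
```

```text
t 9.45 box [ 55.9   8.1 168.2] F [1.8 1.2 0.5] g 0.0 q [-0.28  0.48  1.64  0.    1.01 -2.02]
0.71 [0.10333156 0.01174797 0.121     ]
disc_valve_tip 0.56 [347.776 269.8  ] [-0.0404 -0.0796  0.075 ]
disc_valve_axis 0.68 [380.608 258.4  ] [ 0.0327 -0.0768  0.075 ]
disc_valve_axis 0.22 [348.288 268.68 ] [-0.0381 -0.0772  0.075 ]
plain_valve_tip 0.92 [316.096 229.6  ] [-0.0443  0.0612  0.075 ]
disc_valve_axis 0.66 [380.672 191.52 ] [ 0.0285 -0.0665  0.075 ]
[ 5.470e+01 -1.168e+02  4.560e+01  1.000e-03 -2.000e-03  0.000e+00]
```

View pics/side7.png

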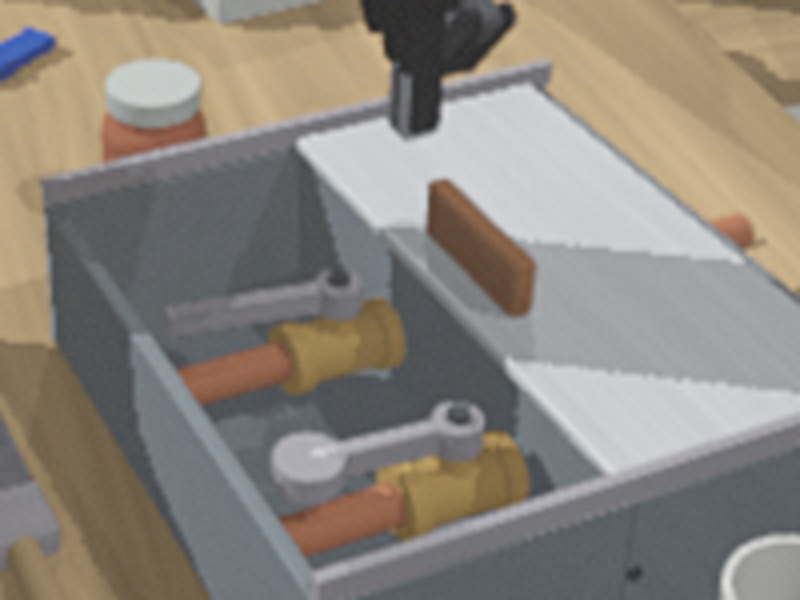

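View pics/top7.png

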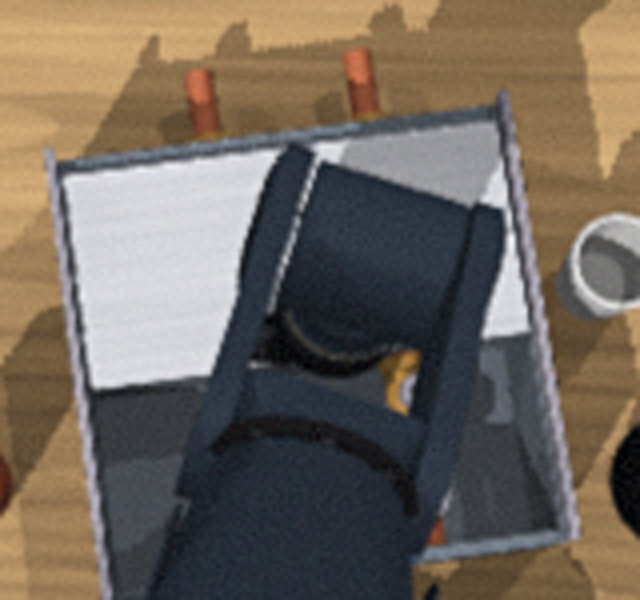

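Emit:
apply_moves(deltas=[[20,-45,0,0,0,0],[40,-90,0,0,0,0],[55,-117,0,0,0,0],[55,-117,30,0,0,0],[55,-117,60,0,0,0],[55,-117,75,0,0,0],[55,-117,75,0,0,0]])

```text
time_s: 10.6
tool_pos: [0.5181, -0.1701, 0.0887]
ee_rot: [0.252, -3.126, -0.006]
contact_force: [-0.4, -0.4, -0.1]
grip_width: -0.002
```

```bash
python3 - <<'E'
from h import *
st()
f=vision.grab_frame("side"); save(f,"side8.png",(290,120,490,270),4); g=vision.grab_frame("top"); save(g,"top8.png",(280,90,440,240),4)
p=arm.sense()["tool_pos"]
print((proj(f,p+[0,0,.022])-[290,120])*4)
E
```

```text
t 10.6 box [  -1.7 -107.2   88.7] F [-0.4 -0.4 -0.1] g -0.0 q [-0.52  0.59  1.73  0.    0.83 -2.25]
[[341.58352936 550.03875393]]
```

View pics/side8.png

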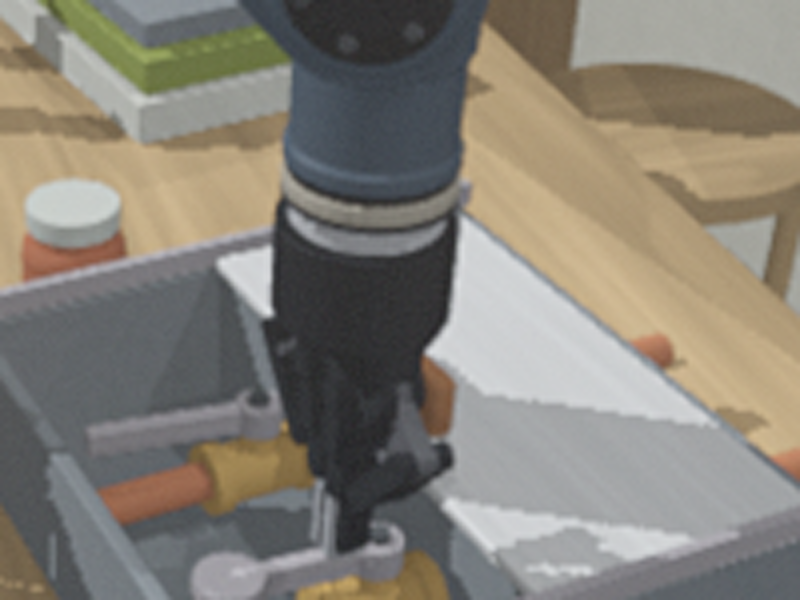

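View pics/top8.png

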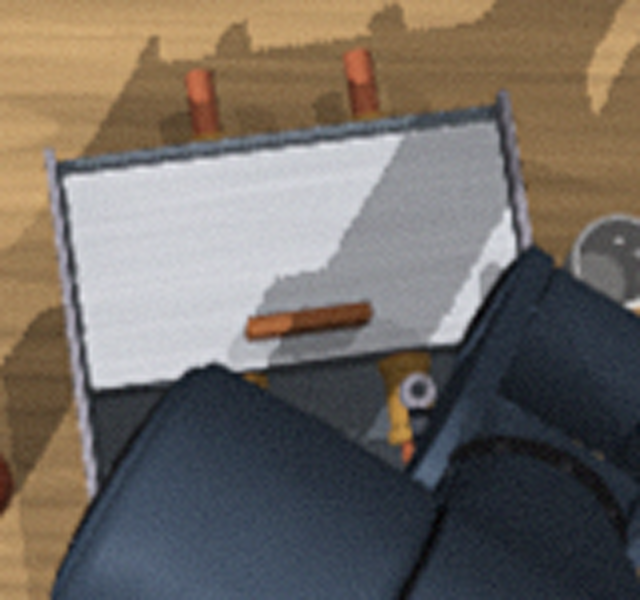

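Emit:
apply_moves(deltas=[[0,0,10,0,0,0],[0,0,20,0,0,0],[0,0,30,0,0,0],[0,0,37,0,0,0],[0,0,37,0,0,0]])

```text
time_s: 11.2
tool_pos: [0.5194, -0.1706, 0.0535]
ee_rot: [0.253, -3.129, -0.002]
contact_force: [0.0, -0.3, 0.5]
grip_width: -0.002
```

```bash
python3 - <<'E'
from h import *
st()
f=vision.grab_frame("side"); save(f,"side9.png",(310,180,460,300),5)
E
```

```text
t 11.2 box [  -0.5 -107.9   53.5] F [ 0.  -0.3  0.5] g -0.0 q [-0.52  0.65  1.75 -0.    0.74 -2.25]
```

View pics/side9.png

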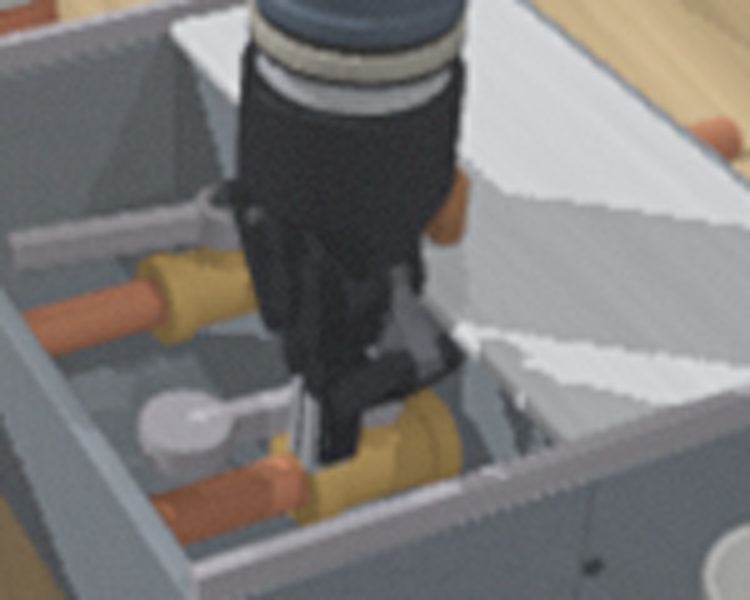

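```bash
python3 - <<'E'
from h import *
f=vision.grab_frame("side")
K=np.array(f["camera_matrix"]);R=np.array(f["R"]);t=np.array(f["t"]);C=-R.T@t
def ray(px): return R.T@np.linalg.solve(K,[px[0],px[1],1])
c,s=np.cos(BW),np.sin(BW); ex=np.array([c,s,0]);ey=np.array([-s,c,0])
for px,tcp in[((402,251),b2w(-.0005,-.1079,.0535)),((331,206),b2w(-.0767,.0046,.096)),((375,272),b2w(-.0005,-.1079,.0535)),((370,257),b2w(-.0005,-.1079,.0535))]:
    d=ray(px)
    for n,e in(("plane y=tcp",ey),("plane x=tcp",ex)):
        k=(tcp-C)@e/(d@e); P=C+k*d-tcp
        print(px,n,"dx,dy,dz mm",(P@ex*1000).round(),(P@ey*1000).round(),(P[2]*1000).round())
p=np.array([.151,.607,.24])
print("start jaw",proj(f,[p-np.array([.24,.97,0])*.0425,p+np.array([.24,.97,0])*.0425]),proj(f,[p-np.array([.97,-.24,0])*.0425,p+np.array([.97,-.24,0])*.0425]))
E
```

```text
(402, 251) plane y=tcp dx,dy,dz mm 59.0 -0.0 55.0
(402, 251) plane x=tcp dx,dy,dz mm 0.0 -78.0 134.0
(331, 206) plane y=tcp dx,dy,dz mm 40.0 -0.0 72.0
(331, 206) plane x=tcp dx,dy,dz mm 0.0 -85.0 135.0
(375, 272) plane y=tcp dx,dy,dz mm 3.0 -0.0 23.0
(375, 272) plane x=tcp dx,dy,dz mm 0.0 -4.0 28.0
(370, 257) plane y=tcp dx,dy,dz mm -10.0 -0.0 65.0
(370, 257) plane x=tcp dx,dy,dz mm -0.0 17.0 48.0
start jaw [[159.4643037   82.28799614]
 [167.53639484  73.0295214 ]] [[149.00920561  77.74143506]
 [178.20718938  77.32383439]]
```

```bash
python3 - <<'E'
from h import *
b=w2b(arm.sense()["tool_pos"])*1000
for a in range(0,106,10):
    t=np.radians(a); u=np.array([-np.cos(t),np.sin(t)]);n=np.array([np.sin(t),np.cos(t)])
    h=5+14.5*abs(np.cos(t))+11*np.sin(t)
    c=np.array([40,-77.5])+36*u-h*n
    print(a,c.round(1),"tool",-(c[0]-b[0]).round(1),(c[1]-b[1]).round(1))
E
```

```text
0 [  4. -97.] tool -3.8 11.5
10 [  0.9 -92.1] tool -0.6 16.4
20 [ -1.5 -86.2] tool 1.7 22.3
30 [ -2.7 -79.5] tool 2.9 29.0
40 [ -2.5 -72.1] tool 2.7 36.4
50 [ -0.6 -64.5] tool 0.8 43.9
60 [  3.1 -57.2] tool -2.9 51.3
70 [  8.6 -50.6] tool -8.4 57.9
80 [ 15.7 -45.2] tool -15.5 63.2
90 [ 24.  -41.5] tool -23.8 67.0
100 [ 28.2 -38.9] tool -28.0 69.6
```

First half of the arc (tips also 3 mm lower), then look.

Emit:
apply_moves(deltas=[[-3,3,3,0,0,0],[-3,8,3,0,0,0],[-3,12,3,0,0,0],[0,17,3,0,0,0],[1,20,3,0,0,0],[2,23,3,0,0,0],[3,26,3,0,0,0],[3,29,3,0,0,0],[3,33,3,0,0,0],[3,36,3,0,0,0]])

```text
time_s: 12.3
tool_pos: [0.5129, -0.1371, 0.0521]
ee_rot: [-0.252, 3.129, -0.004]
contact_force: [1.5, -4.6, -1.4]
grip_width: 0.001
```

```bash
python3 - <<'E'
from h import *
st()
f=vision.grab_frame("side"); save(f,"side10.png",(310,180,460,300),5)
E
```

```text
t 12.3 box [ -1.5 -73.8  52.1] F [ 1.5 -4.6 -1.4] g 0.0 q [-0.47  0.64  1.8  -0.    0.71 -2.2 ]
```

View pics/side10.png

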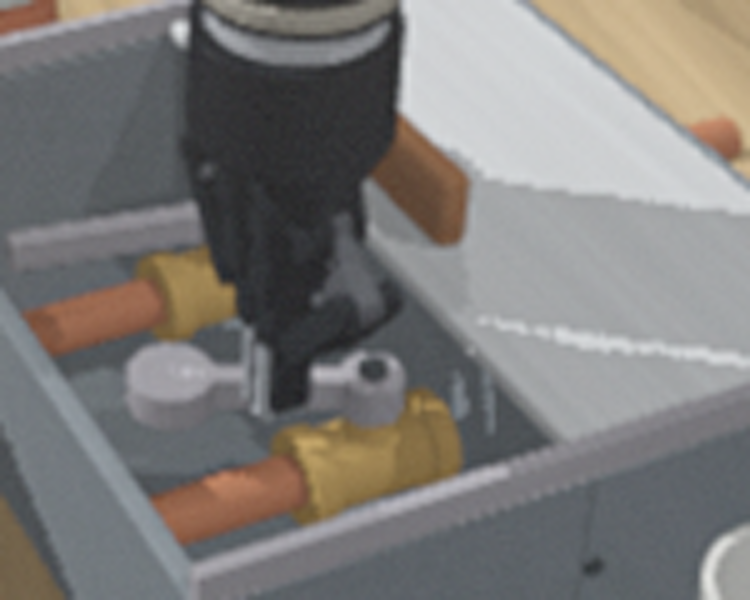

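Emit:
apply_moves(deltas=[[-1,4,0,0,0,0],[-2,8,0,0,0,0],[-4,12,0,0,0,0],[-6,15,0,0,0,0],[-8,19,0,0,0,0],[-11,22,0,0,0,0],[-15,25,0,0,0,0],[-18,27,0,0,0,0],[-22,29,0,0,0,0]])

```text
time_s: 13.25
tool_pos: [0.5277, -0.1031, 0.0514]
ee_rot: [0.253, -3.129, -0.002]
contact_force: [-3.2, -3.9, -0.8]
grip_width: -0.005
```

```bash
python3 - <<'E'
from h import *
st()
f=vision.grab_frame("side"); save(f,"side11.png",(310,160,460,280),5)
E
```

```text
t 13.25 box [ 18.5 -42.6  51.4] F [-3.2 -3.9 -0.8] g -0.01 q [-0.4   0.65  1.77 -0.    0.72 -2.13]
```

View pics/side11.png

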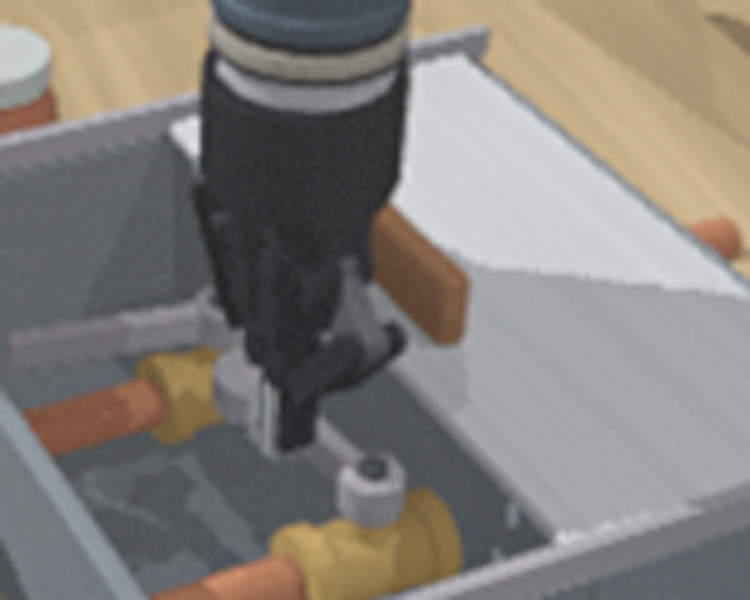

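Emit:
apply_moves(deltas=[[-3,1,0,0,0,0],[-6,2,0,0,0,0],[-9,2,0,0,0,0],[-11,2,0,0,0,0]])

```text
time_s: 13.7
tool_pos: [0.5324, -0.1006, 0.0512]
ee_rot: [0.257, -3.116, -0.002]
contact_force: [-17.2, -12.7, 8.6]
grip_width: -0.003
```

```bash
python3 - <<'E'
from h import *
st()
f=vision.grab_frame("side"); save(f,"side12.png",(310,160,460,280),5)
E
```

```text
t 13.7 box [ 23.6 -40.9  51.2] F [-17.2 -12.7   8.6] g -0.0 q [-0.39  0.65  1.75 -0.01  0.75 -2.12]
```

View pics/side12.png

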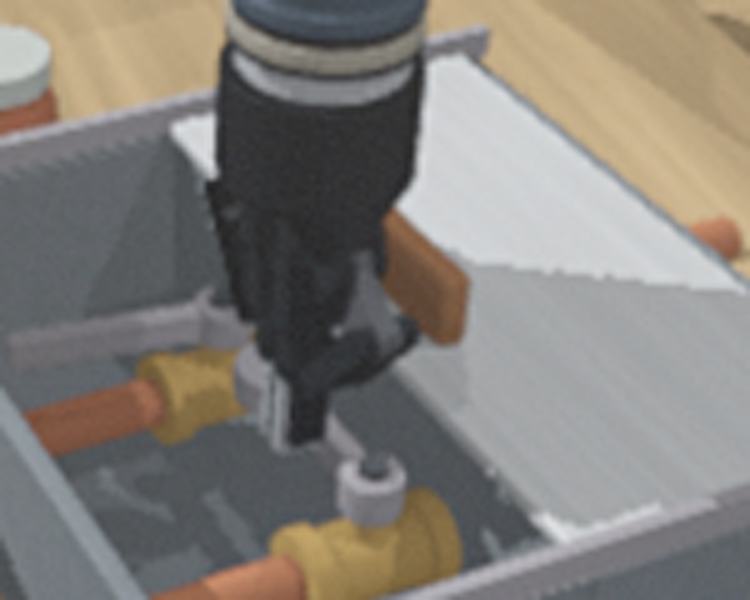

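Emit:
apply_moves(deltas=[[12,0,0,0,0,0],[30,-5,0,0,0,0],[30,-5,-40,0,0,0],[30,-5,-80,0,0,0],[30,20,-110,0,0,0]])

```text
time_s: 14.25
tool_pos: [0.5095, -0.087, 0.1643]
ee_rot: [-0.246, 3.125, -0.003]
contact_force: [1.3, 0.2, 0.4]
grip_width: 0.006
```

```bash
python3 - <<'E'
from h import *
st()
f=vision.grab_frame("side"); save(f,"side13.png",(290,160,460,290),4.6)
for n in("disc_valve_tip","disc_valve_axis","plain_valve_tip"):
  for r in nets.place_of(f,n)[:2]:
    P=w2b(onz(f,np.array(r["at"])*[640,400],.075)); print(n,round(r["score"],2),np.array(r["at"])*[640,400],P.round(4))
for a in(60,70,80,90):
  t=np.radians(a); print(a,(proj(f,b2w(.04-.078*np.cos(t),-.0775+.078*np.sin(t),.083))-[290,160])*4.6)
print((proj(f,b2w(.04,-.0775,.083))-[290,160])*4.6)
E
```

```text
t 14.25 box [  3.1 -23.8 164.3] F [1.3 0.2 0.4] g 0.01 q [-0.39  0.44  1.75  0.    0.95 -2.12]
disc_valve_tip 0.65 [366.016 234.08 ] [0.0446 0.0033 0.075 ]
disc_valve_axis 0.82 [382.528 258.68 ] [ 0.0357 -0.0791  0.075 ]
plain_valve_tip 0.7 [316.8  226.52] [-0.0385  0.0707  0.075 ]
60 [[278.33788181 368.03819342]]
70 [[297.03524726 353.61169476]]
80 [[319.33107668 341.73946707]]
90 [[344.58447858 332.66188542]]
[[433.89067965 434.43766602]]
```

View pics/side13.png

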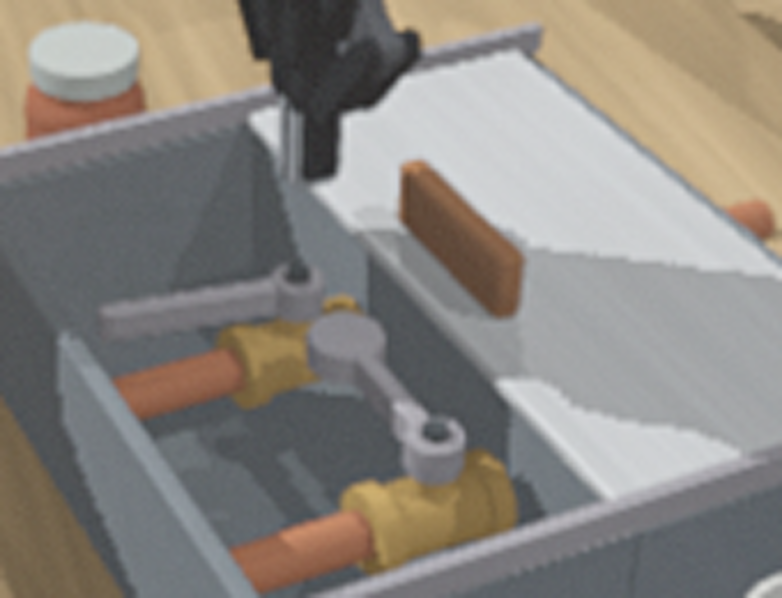

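```bash
python3 - <<'E'
from h import *
f=vision.grab_frame("side"); save(f,"side14.png"); g=vision.grab_frame("top"); save(g,"top14.png")
a=cv2.imread("pics/side0.png"); b=cv2.imread("pics/side14.png")
cv2.imwrite("pics/cmp.png",np.vstack([a[160:400,200:510],b[160:400,200:510]]))
st()
E
```

```text
t 14.55 box [ 1.000e-01 -2.120e+01  1.609e+02] F [-0.5  0.2  0.4] g 0.0 q [-0.38  0.44  1.76  0.    0.95 -2.12]
```

View pics/cmp.png

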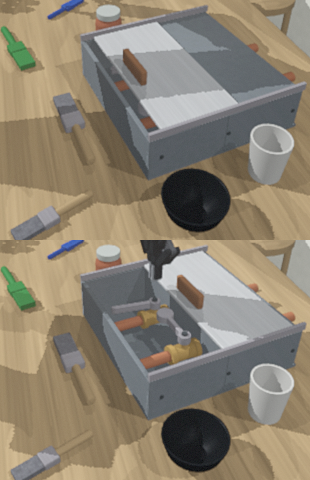

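The before and after pictures match for the bowl, cup, jar and brushes. The cover is back, the disc lever lies across its pipe, and the gripper is clear. Handing in.

```bash
python3 -c "
from station import order; print(order.close_job())"
```

```text
the job is handed in; nothing more can be done
None
```

The water is shut off. I pushed the cover fully back first, then turned the disc handle clockwise to its stop, and handed the job in at about 14.6 s.

- **Cover:** at the end it stopped moving and the push force rose to about 19–23 N. The network put the grip rib at box x ≈ 98–103 mm, where fully back is 95 mm. That difference is within its usual error.
- **Disc handle:** it stopped at about 21 N. In the last side picture I measured it at roughly 89°, and the disc centre was within about 1 mm of where a fully shut handle should be.
- **Everything else:** the plain handle's end is at the same pixel as before. The bowl, jar, cup and brush look unmoved in the before and after pictures. The gripper was raised clear, with no contact force, at hand-in.

**Checks that disagreed:**
- **Fingertip height:** the reported tool position was about 22 mm lower than the fingertips really were. My first cover push therefore passed just over the rib without touching it. I measured the offset in the pictures and corrected for it.
- **Network readings:** the network's plain-handle reading differed by about 10 mm between two pictures, although the handle itself looks unmoved.
- **Last handle push:** it showed some sideways force, which I took to be friction.

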